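Close the battery cover of a game console box

TASK

Close the battery bay of the grey and black console: slide the yellow cover along its bay until its tongues come up against the stop under the red lip, then press its tail down past the resistance until the red catch snaps over it, and stop pushing. Push and press it with shut fingers rather than gripping it, only as hard as it needs, and leave the roll of tape, the disc and the jar alone.

Things in the scene. Friction and masses are not known exactly. Their poses are not given: they have to be found in the camera images.
- console: Immovable console box, 290 long (own x) x 130 wide (own y) x 66 high, black with grey rims. Origin: centre of its underside, on the table; z up. In its top a battery bay, 84 wide, runs along x; the ledge that carries the cover is 50 above the table, 16 below the rims. The cover closes by sliding towards the console's +x. At the -x end, behind the catch, is a deck 64 above the table.
- cover: Loose yellow plate, 140 long (own x) x 80 wide x 6 thick, 0.08 to 0.17 kg, black chevrons pointing to its two tongues, which stick out 10 beyond the +x edge. Origin: centre of the plate's underside; z up. It starts in the bay, 34 to 48 short of the bay mark, tongue end down on the ledge, tail (-x end) resting up on the catch, tilted 7 to 12 degrees.
- press_strip (a point): On the cover's top face, middle of the bare strip between tail edge and ridge (34 long in x, 80 wide): cover x = -53, y = 0, z = 6; cover's axes. A place to press. The ridge's face is 17 towards +x, the tail edge 17 towards -x.
- ridge (a point): Centre of the tail-side face of the black cross ridge on the cover: cover x = -36, y = 0, z = 13.5; cover's axes. The ridge is 14 thick (x), 60 wide (y) and rises 15 above the plate. Push this face with shut fingers to slide the cover home; a grip on it would exceed 30 N.
- bay (a point): Fixed mark, 50 above the table at console x = 10, y = 0, console's axes. Closed, the cover lies level, its origin at this height and within 16 of this mark along x: red lip, stop and catch sit together on a cradle set up to 14 either way along x in each unit, so the true home must be felt. Home but unpressed, the tongues meet a solid stop; press_strip is then about 17 above the ledge.
- catch_mark (a point): Fixed mark, 59 above the table, at the nose of the red spring catch (30 wide) with the cradle at mid setting. Catch: top 18, underside 8 above the ledge, bevelled; its nose reaches 5 over the closed tail. Not home, the tail lies on its flat top and cannot be pressed shut. At home, pressing meets a peak of 8 to 16 N, then gives way as it snaps, then meets the solid ledge. Over 30 N is too hard.
- tape_roll: Bystander: yellow roll of tape lying flat, 110 diameter, 50 high; origin centre of underside.
- cipher_disc: Bystander: flat black disc with white marks, 100 diameter, 18 high at its knob; origin centre of underside.
- jar: Bystander: closed black jar with a yellow label, 96 diameter, 150 high; origin centre of underside.

How it is judged (in metres and radians):
At the end, for the whole second after the job is handed in: the cover lies closed in its bay, latched under the catch and at rest: its origin within 18 mm (along; the home position itself varies by 14 mm), 5 mm (across) and 4 mm (height) of the bay mark, level within 2 degrees (x of cover in the frame of bay between -0.018 and 0.018 m and y of cover in the frame of bay between -0.005 and 0.005 m and z of cover in the frame of bay between -0.003 and 0.004 m and angle between cover's own z axis and vertical below 0.035 rad and linear speed of cover below 0.01 m/s); the robot touches nothing.
It fails at once if the cover is pushed, pressed or gripped with more than 30 N (contact force between any of the fingers, the arm and cover above 30 N).
It fails at once if a bystander (tape roll, disc or jar) is moved by more than 20 mm (distance of any of tape_roll, cipher_disc, jar from where it was at the start of the episode above 0.02 m).
It also fails if it takes over 43 s, if anything falls off the work surface, if the arm or the gripper's body presses on something with over 40 N, if the wrist force passes 120 N, or if a joint passes its speed limit or range.

ROBOT

A 7-joint arm with a two-finger parallel gripper is mounted at the origin on the work surface. World frame = base frame: x ahead of the robot, y to its left, z up, the work surface at z = 0. Lengths are in m, angles in degrees, forces in N, time in s.
With the tool pointing down it reaches from about 0.4 to 0.85 m from the base axis. Payload 6.9 kg.
Tool frame: the origin (TCP) lies where the fingers leave the gripper's body, on its centre line; the fingertips stand 73 mm ahead of it and the grasp point (between the pads) lies ahead of it (arm.hold_point_z is the z of the grasp point in the tool frame, in m); z points along the fingers, y is the line along which they close (so a half turn about z gives the same grasp; the last joint's range is limited). The gripper opens to 85 mm and grips with 20 to 120 N. Pads are 22 mm wide; open, the fingers measure 114 mm over their backs; the gripper's body (76 mm by 85 mm) begins 54 mm behind the grasp point. The pads swing forward as they close: fully open they stand 13 mm farther back than shut.
Start: joints at [-60.533, 29.078, -13.613, 85.955, 7.202, 65.827, -8.869], TCP at [0.248, 0.573, 0.304] pointing down, gripper open.
Joint ranges: [-176.47, 176.47], [-13.61, 117.27], [-81.72, 77.17], [0.22, 143.17], [-87.28, 267.28], [10, 112.55], [-165.47, 165.47]. Speed limits (degrees/s): [136.94, 136.94, 180, 180, 180, 180, 180].

INTERFACE

Orientations are given as a 3x3 rotation matrix whose columns are the frame's x, y, z axes.
In Python, from rig import arm gives the robot as it stands.
- The arm moves only by the shell command python3 -m crank 'ROWS' [FORCE]. ROWS is JSON, a list of rows, each an object of numbers: "dx", "dy", "dz": the shift along the world's x, y, z in cm; "ax", "ay", "az": the turn, a rotation vector about the world's x, y, z in degrees; "hand": the closure in counts, from 0 (fully open) to 255 (shut). In form: [{"dx": .., "dy": .., "dz": .., "ax": .., "ay": .., "az": .., "hand": ..}, ...]. A call has 1 to 8 rows; each row is the pose to reach, as a shift and turn from the pose commanded when the call began; what a row does not reach only later rows make up. A row lasts 1/12 s, in which the tool goes at most 41.7 mm and 7.16 degrees, less where a joint would pass 70% of its speed; a pose out of reach is approached as far as the arm can. A call with a gripper value outside its range is refused whole. The fingers move at their own pace and stop on an object; FORCE is the grip in N (left out, the last holds). Time passes only in rows, so rows that repeat a pose let the fingers close. It gives the time, the measured TCP pose, the force, the opening and the grip force at its end, in the units of the state.
- arm.sense(): the state, without advancing time (a new reading comes with each control period).
- arm.camera(name): name is "side" or "top"; returns (picture, depth): 420x560x3 uint8, blue, green, red; 420x560 float32, m along the optical axis (not along the pixel's ray), 0 where there is no reading.
- arm.camera_info(name): a dict with "mtx" (3x3 intrinsics, pixels), "eye" and "orientation" of the camera in the world. Camera axes: x right, y down, z forward; pixel columns grow to the right and rows downward; lengths in m; the calibration is good to about 2 mm. A picture is of the moment at which its call begins. camera_info takes no time and is no camera call.
- arm.close_job(): hands the job in; it is judged then, once.
The state is a dict: "time": time; "q": joint angles; "qd": joint speeds; "joint_efforts": joint torques, N m; "ee_pos": TCP position; "orientation": TCP orientation; "wrist_force": force on the tool from outside, world axes, zero at the start; "wrist_torque": the same for the moment, N m; "grip_width": opening from 0.0 (shut) to 1.0 (fully open); "finger_force": force on a finger pad.
Only numpy, scipy, OpenCV 4.12 (cv2) and the standard library are available. Lean on these libraries where they do the work, as an engineer would, in place of code of your own. Each camera call takes 0.05 s, during which the arm holds its last target. There are 200 camera calls.

## Working session

There is one attempt and no reset: what is moved stays moved. The work goes in short steps, Python scripts to look and compute and a shell command to move; the robot and the scene stay as the last step left them, time stands still between calls to the robot, and variables do not carry over. Pictures are saved under pics/ and viewed, at most 10 in all, crops included, and the job is handed in when it is done.

```bash
mkdir -p pics
cat > h.py <<'E'
import numpy as np,cv2
from rig import arm
def snap(n,f):
    p,d=arm.camera(n); cv2.imwrite(f'pics/{f}.png',p); np.save(f'pics/{f}.npy',d); return p,d
def cloud(n,d):
    i=arm.camera_info(n);K=np.array(i['mtx']);R=np.array(i['orientation']);e=np.array(i['eye'])
    v,u=np.mgrid[:d.shape[0],:d.shape[1]]
    P=np.stack([(u-K[0,2])/K[0,0]*d,(v-K[1,2])/K[1,1]*d,d],-1)
    return P@R.T+e
E
python3 - <<'E'
from h import *
for n in('top','side'): snap(n,n+'1'); i=arm.camera_info(n);print(i)
s=arm.sense();print(s,arm.hold_point_z)
E
```

```text
{'mtx': array([[404.63139089,   0.        , 278.01923503],
       [  0.        , 404.63139089, 204.55228583],
       [  0.        ,   0.        ,   1.        ]]), 'eye': array([0.55492753, 0.03457312, 0.80494762]), 'orientation': array([[ 0.02900853, -0.99386535,  0.10672475],
       [-0.99917286, -0.02578703,  0.03144256],
       [-0.02849755, -0.10754858, -0.99379132]])}
{'mtx': array([[481.00395535,   0.        , 283.66231022],
       [  0.        , 481.00395535, 200.80218826],
       [  0.        ,   0.        ,   1.        ]]), 'eye': array([ 0.38173163, -0.6156857 ,  0.58034025]), 'orientation': array([[ 0.94121784, -0.21146578,  0.26342208],
       [-0.33737385, -0.54929971,  0.76449246],
       [-0.01696632, -0.80842567, -0.58835371]])}
{'time': 0.1, 'q': array([-60.53285576,  29.11968424, -13.60898108,  86.00338866,
         7.20347084,  65.82568921,  -8.8686132 ]), 'qd': array([ 0.03377413, -0.10937302, -0.00723669, -0.00325891,  0.05787421,
        0.03085897, -0.00925923]), 'joint_efforts': array([-4.79532784e-03, -6.21843767e+01, -2.19444752e+00, -2.50198817e+01,
        1.25897356e-02,  7.95725937e-03, -4.44743762e-05]), 'ee_pos': array([0.24838512, 0.57316317, 0.30312495]), 'orientation': array([[-9.17609979e-01,  3.97481569e-01, -5.72800808e-04],
       [ 3.97481978e-01,  9.17608819e-01, -1.46057117e-03],
       [-5.49430487e-05, -1.56791268e-03, -9.99998769e-01]]), 'wrist_force': array([-0.03435776, -0.28804146, -0.34728979]), 'wrist_torque': array([0.01290934, 0.0112556 , 0.01169113]), 'finger_force': 0.0, 'grip_width': 0.9986019919772177} 0.0539
```

View pics/top1.png

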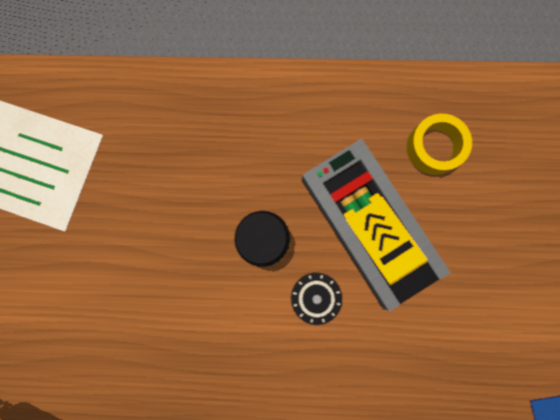

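View pics/side1.png

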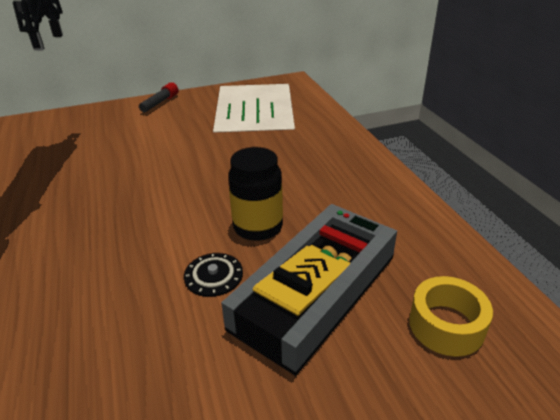

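The top view shows the console with corners at about (362,141), (303,178), (388,310) and (449,270). The red lip is at (350,182), the ridge at (397,252) and the tail at (412,280). The jar, disc and tape stand clear at the sides.

Run:
```python
from h import *
p=cv2.imread('pics/top1.png');d=np.load('pics/top1.npy');C=cloud('top',d)
m=np.zeros(d.shape,np.uint8);cv2.fillConvexPoly(m,np.array([[365,136],[297,177],[386,316],[455,271]]),1)
rim=(m>0)&(C[...,2]>.061)&(C[...,2]<.072)
hsv=cv2.cvtColor(p,cv2.COLOR_BGR2HSV)
grey=rim&(hsv[...,1]<60)&(hsv[...,2]>60)
pts=C[grey][:,:2].astype(np.float32);r=cv2.minAreaRect(pts);print('rect',r,len(pts),np.median(C[grey][:,2]))
b=cv2.boxPoints(r);print(b)
tail=C[270,449][:2]
# long axis
e=[b[1]-b[0],b[2]-b[1]];L=max(e,key=np.linalg.norm);ax=L/np.linalg.norm(L)
if ax[0]<0:ax=-ax
o=np.array(r[0]);ay=np.array([-ax[1],ax[0]])
print('o',o,'ax',ax,'yaw',np.degrees(np.arctan2(ax[1],ax[0])))
def loc(M):
    q=C[M];x=(q[:,:2]-o);return np.c_[x@ax,x@ay,q[:,2]]
yel=(m>0)&(hsv[...,0]>18)&(hsv[...,0]<35)&(hsv[...,1]>150)&(hsv[...,2]>120)
q=loc(yel);print('yellow',np.percentile(q,[1,50,99],axis=0))
A=np.c_[q[:,0],q[:,1],np.ones(len(q))];s=np.linalg.lstsq(A,q[:,2],rcond=None)[0];print('plane',s,np.degrees(np.arctan(s[0])))
red=(m>0)&((hsv[...,0]<6)|(hsv[...,0]>174))&(hsv[...,1]>150)
q=loc(red);print('red',np.percentile(q,[1,50,99],axis=0))
al=loc(m>0);z=al[:,2]-np.c_[al[:,0],al[:,1],np.ones(len(al))]@s
k=(z>.008)&(z<.02)&(abs(al[:,1])<.025)&(al[:,0]<0)&(al[:,0]>-.1);print('ridge',k.sum(),np.percentile(al[k],[2,50,98],axis=0))
for n,(uv) in dict(jar=(262,239),disc=(317,299)).items():print(n,C[uv[1],uv[0]])
np.savez('fr.npz',o=o,ax=ax)
```

```text
rect ((0.6061580181121826, -0.11881822347640991), (0.28852379322052, 0.12943540513515472), 33.29203414916992) 4443 0.06607865550588143
[[ 0.4500479  -0.14390805]
 [ 0.5210958  -0.252101  ]
 [ 0.7622681  -0.09372839]
 [ 0.6912202   0.01446456]]
o [ 0.60615802 -0.11881822] ax [0.83588374 0.5489066 ] yaw 33.292034
yellow [[-0.10367653 -0.0396019   0.03992444]
 [-0.02984531  0.00051277  0.06712312]
 [ 0.06283361  0.03958604  0.08804755]]
plane [-0.08857161  0.64561869  0.06595676] -5.06157108668674
red [[ 0.06943262 -0.04008935  0.03668528]
 [ 0.07851775  0.00072652  0.06577412]
 [ 0.1299774   0.04033101  0.07036287]]
ridge 431 [[-0.0987103  -0.02474024  0.06323252]
 [-0.05939492 -0.01671506  0.07433393]
 [-0.00277681  0.01032667  0.08888696]]
jar [0.56862058 0.07951173 0.15062151]
disc [ 0.46071844 -0.01991694  0.01902934]
```

```bash
T='{"dx":10,"dy":-26,"az":20,"hand":255}'; python3 -m crank '[{"dx":10,"dy":-26,"az":20,"hand":255},{"dx":10,"dy":-26,"az":20,"hand":255},{"dx":10,"dy":-26,"az":20,"hand":255},{"dx":10,"dy":-26,"az":20,"hand":255},{"dx":10,"dy":-26,"az":20,"hand":255},{"dx":10,"dy":-26,"az":20,"hand":255},{"dx":10,"dy":-26,"az":20,"hand":255},{"dx":10,"dy":-26,"az":20,"hand":255}]'
python3 - <<'E'
from h import *
f=np.load('fr.npz');o,ax=f['o'],f['ax'];ay=np.array([-ax[1],ax[0]])
C=cloud('top',np.load('pics/top1.npy'));p=cv2.imread('pics/top1.png')
X=(C[...,:2]-o)@ax;Y=(C[...,:2]-o)@ay
for x in np.arange(-.145,.1,.005):
    k=(abs(X-x)<.0025)&(abs(Y)<.02)
    print(round(x,3),np.round(np.percentile(C[k][:,2],[10,50,90]),4),p[k].mean(0).astype(int))
E
```

```text
-0.145 [0.0622 0.064  0.0658] [36 53 79]
-0.14 [0.0625 0.064  0.0653] [30 30 32]
-0.135 [0.0625 0.064  0.0654] [30 30 31]
-0.13 [0.0628 0.0639 0.0654] [31 30 31]
-0.125 [0.0626 0.0637 0.0653] [31 30 32]
-0.12 [0.0627 0.0638 0.0663] [31 30 32]
-0.115 [0.0622 0.0639 0.0656] [31 30 32]
-0.11 [0.0626 0.0644 0.0657] [29 47 56]
-0.105 [0.0746 0.0761 0.0783] [  5 130 166]
-0.1 [0.0762 0.0781 0.0797] [  0 192 231]
-0.095 [0.0756 0.0773 0.0788] [  0 203 238]
-0.09 [0.0746 0.0762 0.0782] [  0 203 238]
-0.085 [0.0738 0.0758 0.0771] [  0 203 238]
-0.08 [0.0729 0.075  0.0766] [  0 202 238]
-0.075 [0.0728 0.0745 0.0755] [  0 200 237]
-0.07 [0.0725 0.0865 0.0884] [ 14 141 175]
-0.065 [0.0862 0.0878 0.0895] [32 40 45]
-0.06 [0.0856 0.0869 0.0881] [32 33 35]
-0.055 [0.0697 0.0715 0.0876] [ 12 146 178]
-0.05 [0.0685 0.0703 0.0722] [  0 198 235]
-0.045 [0.0681 0.0698 0.0714] [  8 161 194]
-0.04 [0.067  0.069  0.0705] [ 14 134 163]
-0.035 [0.0668 0.0681 0.0698] [ 14 131 160]
-0.03 [0.0655 0.0673 0.0687] [ 14 132 159]
-0.025 [0.065  0.0666 0.0679] [ 11 147 179]
-0.02 [0.0643 0.0657 0.0678] [ 12 140 169]

[... 338 characters left out ...]
16]
0.025 [0.0572 0.0587 0.0601] [  0 200 238]
0.03 [0.0563 0.0582 0.06  ] [  0 198 236]
0.035 [0.0385 0.0449 0.0568] [ 34 151 136]
0.04 [0.0378 0.0441 0.0498] [ 47 125  55]
0.045 [0.0376 0.0438 0.0464] [ 53 123  37]
0.05 [0.0381 0.0432 0.0465] [ 53 122  30]
0.055 [0.0377 0.0438 0.0463] [ 53 130 104]
0.06 [0.038  0.044  0.0471] [ 53 147 199]
0.065 [0.0152 0.042  0.0461] [ 53 130 177]
0.07 [0.014  0.049  0.0668] [ 27  38 109]
0.075 [0.0638 0.0658 0.0676] [ 20  28 195]
0.08 [0.0647 0.0663 0.0681] [ 20  29 197]
0.085 [0.0643 0.0661 0.0674] [ 23  29 182]
0.09 [0.049  0.0504 0.0519] [32 32 69]
0.095 [0.0488 0.05   0.0519] [33 32 34]invalid input at $[0]: expected keys dx, dy, dz, ax, ay, az, hand
```

```bash
python3 -m crank '[{"dx":10,"dy":-26,"dz":0,"ax":0,"ay":0,"az":20,"hand":255},{"dx":10,"dy":-26,"dz":0,"ax":0,"ay":0,"az":20,"hand":255},{"dx":10,"dy":-26,"dz":0,"ax":0,"ay":0,"az":20,"hand":255},{"dx":10,"dy":-26,"dz":0,"ax":0,"ay":0,"az":20,"hand":255},{"dx":10,"dy":-26,"dz":0,"ax":0,"ay":0,"az":20,"hand":255},{"dx":10,"dy":-26,"dz":0,"ax":0,"ay":0,"az":20,"hand":255},{"dx":10,"dy":-26,"dz":0,"ax":0,"ay":0,"az":20,"hand":255},{"dx":10,"dy":-26,"dz":0,"ax":0,"ay":0,"az":20,"hand":255}]' 20; python3 -m crank '[{"dx":10,"dy":-26,"dz":0,"ax":0,"ay":0,"az":20,"hand":255},{"dx":10,"dy":-26,"dz":0,"ax":0,"ay":0,"az":20,"hand":255},{"dx":10,"dy":-26,"dz":0,"ax":0,"ay":0,"az":20,"hand":255},{"dx":10,"dy":-26,"dz":0,"ax":0,"ay":0,"az":20,"hand":255},{"dx":10,"dy":-26,"dz":0,"ax":0,"ay":0,"az":20,"hand":255},{"dx":10,"dy":-26,"dz":0,"ax":0,"ay":0,"az":20,"hand":255},{"dx":10,"dy":-26,"dz":0,"ax":0,"ay":0,"az":20,"hand":255},{"dx":10,"dy":-26,"dz":0,"ax":0,"ay":0,"az":20,"hand":255}]'; python3 -c "
from h import *
s=arm.sense();print(s['q'],s['orientation'])"
```

```text
time: 0.77
ee_pos: [0.3509, 0.307, 0.3036]
orientation: [[-0.998, 0.068, 0.001], [0.068, 0.998, -0.004], [-0.001, -0.004, -1.0]]
wrist_force: [-0.3, 0.4, 0.0]
grip_width: -0.003
finger_force: 0.0
time: 1.43
ee_pos: [0.4503, 0.0465, 0.3036]
orientation: [[-0.961, -0.277, 0.0], [-0.277, 0.961, -0.003], [0.0, -0.003, -1.0]]
wrist_force: [0.2, 0.3, 0.9]
grip_width: -0.003
finger_force: 0.0
[  0.36262529  13.85673423 -11.98468169 110.53850683   3.66708082
  55.9609118   92.73036731] [[-9.60931722e-01 -2.76785152e-01  4.53962609e-04]
 [-2.76785138e-01  9.60926347e-01 -3.24704280e-03]
 [ 4.62508603e-04 -3.24583653e-03 -9.99994625e-01]]
```

```bash
python3 -m crank '[{"dx":4,"dy":-11,"dz":-4,"ax":0,"ay":0,"az":8,"hand":255},{"dx":8.2,"dy":-21.4,"dz":-8,"ax":0,"ay":0,"az":17.2,"hand":255},{"dx":8.2,"dy":-21.4,"dz":-8,"ax":0,"ay":0,"az":17.2,"hand":255},{"dx":8.2,"dy":-21.4,"dz":-8,"ax":0,"ay":0,"az":17.2,"hand":255},{"dx":8.2,"dy":-21.4,"dz":-8,"ax":0,"ay":0,"az":17.2,"hand":255},{"dx":8.2,"dy":-21.4,"dz":-8,"ax":0,"ay":0,"az":17.2,"hand":255},{"dx":8.2,"dy":-21.4,"dz":-12,"ax":0,"ay":0,"az":17.2,"hand":255},{"dx":8.2,"dy":-21.4,"dz":-13.4,"ax":0,"ay":0,"az":17.2,"hand":255}]'; python3 -m crank '[{"dx":0,"dy":0,"dz":0,"ax":0,"ay":0,"az":0,"hand":255},{"dx":0,"dy":0,"dz":0,"ax":0,"ay":0,"az":0,"hand":255},{"dx":0,"dy":0,"dz":0,"ax":0,"ay":0,"az":0,"hand":255}]'
cat > st.py <<'E'
from h import *
f=np.load('fr.npz');o,ax=f['o'],f['ax'];ay=np.array([-ax[1],ax[0]])
s=arm.sense();e=s['ee_pos'];w=s['wrist_force']
print('t%.2f along %.1f across %.1f tip %.1f mm | F along %.1f across %.1f z %.1f'%(s['time'],*(1e3*np.array([(e[:2]-o)@ax,(e[:2]-o)@ay,e[2]-.073])),w[:2]@ax,w[:2]@ay,w[2]))
E
python3 st.py; python3 -c "
from h import *
p,d=snap('side','side2');cv2.imwrite('pics/side2c.png',cv2.resize(p[150:370,200:420],None,fx=2.6,fy=2.6))"
```

```text
time: 2.1
ee_pos: [0.5295, -0.1625, 0.1657]
orientation: [[-0.834, -0.552, -0.004], [-0.552, 0.834, 0.001], [0.003, 0.003, -1.0]]
wrist_force: [-0.4, 1.0, -1.5]
grip_width: 0.003
finger_force: 0.0
time: 2.35
ee_pos: [0.5313, -0.1598, 0.1709]
orientation: [[-0.831, -0.557, 0.001], [-0.557, 0.831, -0.0], [-0.001, -0.001, -1.0]]
wrist_force: [0.1, -0.0, 1.1]
grip_width: 0.001
finger_force: 0.0
t2.35 along -85.1 across 6.9 tip 97.9 mm | F along 0.1 across -0.1 z 1.1
```

View pics/side2c.png

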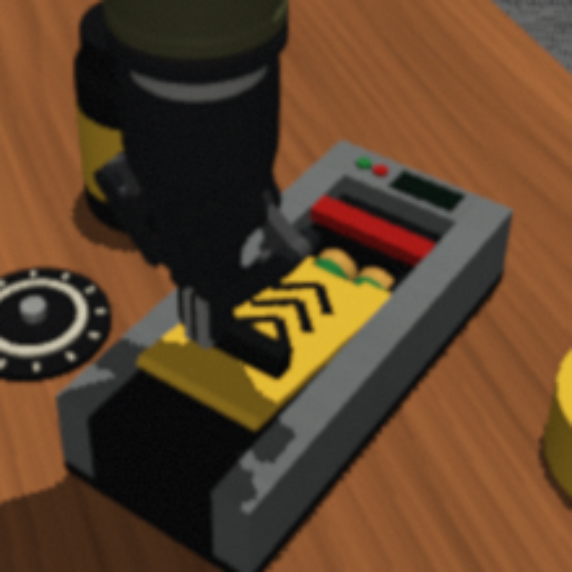

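The view shows the shut fingers hanging over the strip behind the ridge, at about (200,330) in the crop. They are about 7 mm to one side of the centre line, so I'll correct that and then go down.

```bash
python3 -m crank '[{"dx":0.13,"dy":-0.74,"dz":0,"ax":0,"ay":0,"az":0,"hand":255},{"dx":0.13,"dy":-0.74,"dz":-0.8,"ax":0,"ay":0,"az":0,"hand":255},{"dx":0.13,"dy":-0.74,"dz":-1.6,"ax":0,"ay":0,"az":0,"hand":255},{"dx":0.13,"dy":-0.74,"dz":-1.6,"ax":0,"ay":0,"az":0,"hand":255},{"dx":0.13,"dy":-0.74,"dz":-1.6,"ax":0,"ay":0,"az":0,"hand":255},{"dx":0.13,"dy":-0.74,"dz":-1.6,"ax":0,"ay":0,"az":0,"hand":255}]'; python3 st.py
```

```text
time: 2.9
ee_pos: [0.5317, -0.1677, 0.1537]
orientation: [[-0.831, -0.556, -0.0], [-0.556, 0.831, 0.0], [0.0, 0.0, -1.0]]
wrist_force: [0.4, 0.9, 0.2]
grip_width: 0.001
finger_force: 0.0
t2.90 along -89.1 across -0.0 tip 80.7 mm | F along 0.8 across 0.6 z 0.2
```

```bash
python3 -m crank '[{"dx":0.17,"dy":0.11,"dz":0,"ax":0,"ay":0,"az":0,"hand":255},{"dx":0.34,"dy":0.22,"dz":0,"ax":0,"ay":0,"az":0,"hand":255},{"dx":0.5,"dy":0.33,"dz":0,"ax":0,"ay":0,"az":0,"hand":255},{"dx":0.67,"dy":0.44,"dz":0,"ax":0,"ay":0,"az":0,"hand":255},{"dx":0.84,"dy":0.55,"dz":0,"ax":0,"ay":0,"az":0,"hand":255},{"dx":1,"dy":0.66,"dz":-0.1,"ax":0,"ay":0,"az":0,"hand":255},{"dx":1.17,"dy":0.77,"dz":-0.1,"ax":0,"ay":0,"az":0,"hand":255},{"dx":1.34,"dy":0.88,"dz":-0.1,"ax":0,"ay":0,"az":0,"hand":255}]'; python3 st.py
python3 -m crank '[{"dx":0.17,"dy":0.11,"dz":0,"ax":0,"ay":0,"az":0,"hand":255},{"dx":0.34,"dy":0.22,"dz":0,"ax":0,"ay":0,"az":0,"hand":255},{"dx":0.5,"dy":0.33,"dz":-0.1,"ax":0,"ay":0,"az":0,"hand":255},{"dx":0.67,"dy":0.44,"dz":-0.1,"ax":0,"ay":0,"az":0,"hand":255},{"dx":0.84,"dy":0.55,"dz":-0.1,"ax":0,"ay":0,"az":0,"hand":255}]'; python3 st.py
```

```text
time: 3.57
ee_pos: [0.5452, -0.159, 0.1527]
orientation: [[-0.831, -0.556, -0.0], [-0.556, 0.831, -0.0], [0.0, 0.0, -1.0]]
wrist_force: [0.7, -0.5, -0.6]
grip_width: 0.001
finger_force: 0.2
t3.57 along -73.0 across -0.1 tip 79.7 mm | F along 0.3 across -0.8 z -0.6
time: 3.98
ee_pos: [0.5537, -0.1535, 0.1518]
orientation: [[-0.831, -0.556, -0.0], [-0.556, 0.831, 0.0], [0.0, 0.0, -1.0]]
wrist_force: [-0.8, -0.3, -0.8]
grip_width: -0.003
finger_force: 0.3
t3.98 along -62.9 across -0.2 tip 78.8 mm | F along -0.8 across 0.2 z -0.8
```

```bash
python3 -m crank '[{"dx":0.17,"dy":0.11,"dz":0,"ax":0,"ay":0,"az":0,"hand":255},{"dx":0.34,"dy":0.22,"dz":0,"ax":0,"ay":0,"az":0,"hand":255},{"dx":0.5,"dy":0.33,"dz":-0.1,"ax":0,"ay":0,"az":0,"hand":255},{"dx":0.67,"dy":0.44,"dz":-0.1,"ax":0,"ay":0,"az":0,"hand":255}]'; python3 st.py; python3 -c "
from h import *
p,d=snap('side','side3');cv2.imwrite('pics/side3c.png',cv2.resize(p[150:370,200:420],None,fx=2.6,fy=2.6))"
```

```text
time: 4.32
ee_pos: [0.5604, -0.1492, 0.1508]
orientation: [[-0.831, -0.556, -0.0], [-0.556, 0.831, -0.0], [0.0, -0.0, -1.0]]
wrist_force: [-0.1, 0.1, 0.7]
grip_width: -0.003
finger_force: 0.3
t4.32 along -54.9 across -0.2 tip 77.8 mm | F along -0.0 across 0.2 z 0.7
```

View pics/side3c.png

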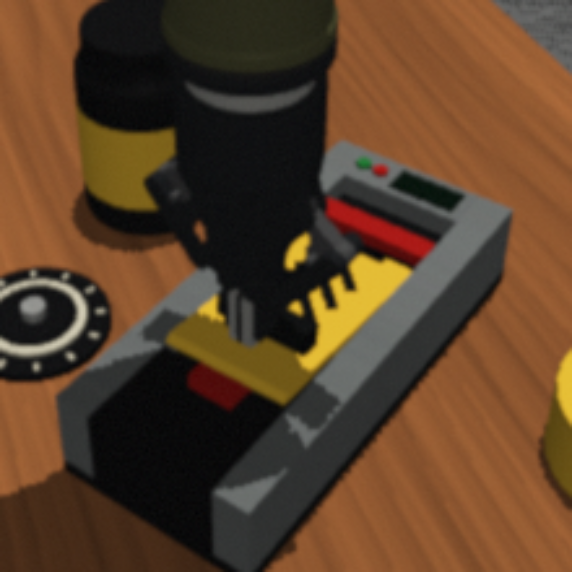

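The cover has moved with the fingers, and the red catch now shows behind its tail at (218,385) in the crop. I'll go on in smaller steps, watching the force.

```bash
python3 -m crank '[{"dx":0.08,"dy":0.06,"dz":0,"ax":0,"ay":0,"az":0,"hand":255},{"dx":0.17,"dy":0.11,"dz":0,"ax":0,"ay":0,"az":0,"hand":255},{"dx":0.25,"dy":0.16,"dz":0,"ax":0,"ay":0,"az":0,"hand":255}]' >/dev/null; python3 st.py
```

```text
t4.62 along -52.0 across -0.2 tip 77.8 mm | F along -0.3 across 0.2 z 0.3
```

```bash
python3 -m crank '[{"dx":0.08,"dy":0.06,"dz":0,"ax":0,"ay":0,"az":0,"hand":255},{"dx":0.17,"dy":0.11,"dz":0,"ax":0,"ay":0,"az":0,"hand":255},{"dx":0.25,"dy":0.16,"dz":-0.05,"ax":0,"ay":0,"az":0,"hand":255}]' >/dev/null; python3 st.py
```

```text
t4.87 along -48.9 across -0.3 tip 77.4 mm | F along -0.4 across 1.0 z -0.6
```

```bash
python3 -m crank '[{"dx":0.08,"dy":0.06,"dz":0,"ax":0,"ay":0,"az":0,"hand":255},{"dx":0.17,"dy":0.11,"dz":0,"ax":0,"ay":0,"az":0,"hand":255}]' >/dev/null; python3 st.py
```

```text
t5.03 along -46.8 across -0.3 tip 77.4 mm | F along -0.4 across -0.4 z -0.8
```

```bash
python3 -m crank '[{"dx":0.08,"dy":0.06,"dz":0,"ax":0,"ay":0,"az":0,"hand":255},{"dx":0.17,"dy":0.11,"dz":-0.05,"ax":0,"ay":0,"az":0,"hand":255}]' >/dev/null; python3 st.py
```

```text
t5.20 along -45.8 across -0.2 tip 76.8 mm | F along -4.6 across 1.2 z 5.2
```

```bash
python3 -m crank '[{"dx":0.08,"dy":0.06,"dz":0,"ax":0,"ay":0,"az":0,"hand":255},{"dx":0.17,"dy":0.11,"dz":-0.05,"ax":0,"ay":0,"az":0,"hand":255}]' >/dev/null; python3 st.py
```

```text
t5.37 along -45.4 across -0.3 tip 76.4 mm | F along -9.9 across 1.3 z 9.6
```

```bash
python3 -m crank '[{"dx":0.08,"dy":0.06,"dz":0,"ax":0,"ay":0,"az":0,"hand":255},{"dx":0.17,"dy":0.11,"dz":-0.05,"ax":0,"ay":0,"az":0,"hand":255}]' >/dev/null; python3 st.py;  python3 -c "
from h import *
p,d=snap('side','side4');cv2.imwrite('pics/side4c.png',cv2.resize(p[150:370,200:420],None,fx=2.6,fy=2.6))"
```

```text
t5.53 along -45.2 across -0.3 tip 75.9 mm | F along -16.2 across 2.6 z 12.7
```

View pics/side4c.png

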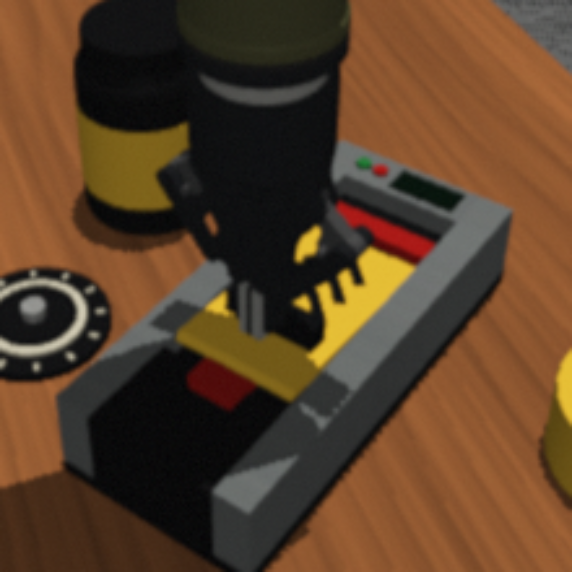

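The catch is still showing behind the tail at (225,385) in the crop, and the tail rides high. Force has built up, so I'll back off and measure where the cover lies.

```bash
python3 -m crank '[{"dx":-0.3,"dy":-0.2,"dz":0.1,"ax":0,"ay":0,"az":0,"hand":255},{"dx":-0.3,"dy":-0.2,"dz":0.6,"ax":0,"ay":0,"az":0,"hand":255},{"dx":-0.3,"dy":-0.2,"dz":0.6,"ax":0,"ay":0,"az":0,"hand":255}]' >/dev/null; python3 st.py
cat > prof.py <<'E'
from h import *
import sys
f=np.load('fr.npz');o,ax=f['o'],f['ax'];ay=np.array([-ax[1],ax[0]])
p,d=snap('side',sys.argv[1]);C=cloud('side',d);hsv=cv2.cvtColor(p,cv2.COLOR_BGR2HSV)
X=(C[...,:2]-o)@ax;Y=(C[...,:2]-o)@ay
k0=(hsv[...,0]>18)&(hsv[...,0]<35)&(hsv[...,1]>150)&(abs(Y)<.045)&(abs(X)<.12)
red=((hsv[...,0]<6)|(hsv[...,0]>174))&(hsv[...,1]>150)&(abs(Y)<.045)&(X<0)&(X>-.13)
print('catch x,z',np.round(np.percentile(X[red],[5,95]),4),np.round(np.percentile(C[...,2][red],[5,50,95]),4))
for x in np.arange(-.1,.085,.006):
    k=(abs(X-x)<.003)&k0
    if k.sum()>5:print(round(x,3),k.sum(),np.round(np.percentile(C[k][:,2],[10,50,90])*1e3,1))
cv2.imwrite(f'pics/{sys.argv[1]}c.png',cv2.resize(p[150:370,200:420],None,fx=2.6,fy=2.6))
E
python3 prof.py s5
```

```text
t5.83 along -43.8 across -0.8 tip 82.9 mm | F along 0.4 across 0.4 z -0.2
catch x,z [-0.0936 -0.078 ] [0.0506 0.0669 0.0691]
-0.076 10 [ 65.3  66.8 221.3]
-0.07 258 [64.7 67.4 69.7]
-0.064 192 [50.  68.5 69.6]
-0.058 164 [66.9 68.  69.1]
-0.052 162 [66.2 67.6 68.5]
-0.046 158 [65.5 66.9 68.1]
-0.04 161 [65.4 66.6 75.3]
-0.034 55 [ 64.2  66.1 140.9]
-0.028 38 [64.5 65.6 71.9]
-0.022 37 [63.8 66.  80.1]
-0.016 27 [63.4 64.2 65.4]
-0.01 41 [63.  63.8 64.7]
-0.004 66 [61.7 63.1 64.7]
0.002 65 [61.9 62.8 63.7]
0.008 71 [61.2 62.2 63.2]
0.014 67 [60.6 61.8 63.3]
0.02 60 [60.2 61.3 62.3]
0.026 51 [59.8 60.4 61.5]
0.032 64 [59.2 60.2 61.1]
0.038 55 [58.5 59.5 60.8]
0.044 63 [57.9 58.8 60.5]
0.05 64 [57.3 58.3 59.4]
0.056 70 [56.7 57.8 58.6]
0.062 63 [56.3 57.3 58.3]
0.068 32 [55.6 56.6 57.7]
```

The tail top is now at about 69 mm and the strip at about 67 mm, with a 5° tilt. So the tail has dropped off the catch's flat top and the cover is home. Next I'll move back over the strip and press.

```bash
python3 -m crank '[{"dx":-0.75,"dy":-0.43,"dz":0,"ax":0,"ay":0,"az":0,"hand":255},{"dx":-0.75,"dy":-0.43,"dz":0,"ax":0,"ay":0,"az":0,"hand":255},{"dx":-0.75,"dy":-0.43,"dz":-0.6,"ax":0,"ay":0,"az":0,"hand":255},{"dx":-0.75,"dy":-0.43,"dz":-1,"ax":0,"ay":0,"az":0,"hand":255},{"dx":-0.75,"dy":-0.43,"dz":-1.1,"ax":0,"ay":0,"az":0,"hand":255},{"dx":-0.75,"dy":-0.43,"dz":-1.1,"ax":0,"ay":0,"az":0,"hand":255}]' >/dev/null; python3 st.py
```

```text
t6.38 along -53.3 across 0.4 tip 70.1 mm | F along -0.8 across 0.0 z -0.6
```

```bash
python3 -m crank '[{"dx":0,"dy":0,"dz":-0.1,"ax":0,"ay":0,"az":0,"hand":255},{"dx":0,"dy":0,"dz":-0.2,"ax":0,"ay":0,"az":0,"hand":255},{"dx":0,"dy":0,"dz":-0.3,"ax":0,"ay":0,"az":0,"hand":255}]' >/dev/null; python3 st.py
```

```text
t6.63 along -53.1 across 0.1 tip 67.9 mm | F along -0.7 across 0.6 z 4.2
```

```bash
python3 -m crank '[{"dx":0,"dy":0,"dz":-0.1,"ax":0,"ay":0,"az":0,"hand":255},{"dx":0,"dy":0,"dz":-0.1,"ax":0,"ay":0,"az":0,"hand":255}]' >/dev/null; python3 st.py
```

```text
t6.80 along -53.1 across 0.0 tip 67.3 mm | F along 0.2 across 0.9 z 4.4
```

```bash
python3 -m crank '[{"dx":0,"dy":0,"dz":-0.1,"ax":0,"ay":0,"az":0,"hand":255},{"dx":0,"dy":0,"dz":-0.1,"ax":0,"ay":0,"az":0,"hand":255}]' >/dev/null; python3 st.py
```

```text
t6.97 along -53.2 across -0.0 tip 66.6 mm | F along -1.3 across 0.8 z 5.3
```

```bash
python3 -m crank '[{"dx":0,"dy":0,"dz":-0.1,"ax":0,"ay":0,"az":0,"hand":255},{"dx":0,"dy":0,"dz":-0.1,"ax":0,"ay":0,"az":0,"hand":255}]' >/dev/null; python3 st.py
```

```text
t7.13 along -53.3 across -0.1 tip 65.7 mm | F along -2.5 across 1.5 z 6.3
```

```bash
python3 -m crank '[{"dx":0,"dy":0,"dz":-0.1,"ax":0,"ay":0,"az":0,"hand":255},{"dx":0,"dy":0,"dz":-0.1,"ax":0,"ay":0,"az":0,"hand":255}]' >/dev/null; python3 st.py
```

```text
t7.30 along -53.3 across -0.1 tip 64.8 mm | F along -2.3 across 1.3 z 8.1
```

Resistance is building smoothly, so I'll keep pressing.

```bash
python3 -m crank '[{"dx":0,"dy":0,"dz":-0.1,"ax":0,"ay":0,"az":0,"hand":255},{"dx":0,"dy":0,"dz":-0.1,"ax":0,"ay":0,"az":0,"hand":255}]' >/dev/null; python3 st.py
```

```text
t7.47 along -53.4 across -0.1 tip 63.9 mm | F along -2.7 across 1.9 z 8.7
```

```bash
python3 -m crank '[{"dx":0,"dy":0,"dz":-0.1,"ax":0,"ay":0,"az":0,"hand":255},{"dx":0,"dy":0,"dz":-0.1,"ax":0,"ay":0,"az":0,"hand":255}]' >/dev/null; python3 st.py
```

```text
t7.63 along -53.4 across -0.2 tip 63.2 mm | F along 0.2 across 0.2 z 0.0
```

```bash
python3 -m crank '[{"dx":0,"dy":0,"dz":-0.1,"ax":0,"ay":0,"az":0,"hand":255},{"dx":0,"dy":0,"dz":-0.1,"ax":0,"ay":0,"az":0,"hand":255}]' >/dev/null; python3 st.py
```

```text
t7.80 along -53.3 across 0.1 tip 60.8 mm | F along 0.1 across -0.5 z -1.3
```

The force has dropped to zero, so it looks like it snapped. I'll check from the pictures.

```bash
python3 prof.py s6
```

```text
catch x,z [-0.0937 -0.077 ] [0.0506 0.0669 0.0691]
-0.082 41 [ 63.5  64.7 209.1]
-0.07 113 [52.8 54.8 56.7]
-0.064 160 [55.1 56.3 76.5]
-0.058 140 [54.7 56.  57.6]
-0.052 115 [54.9 56.  57.3]
-0.046 106 [54.9 56.  57.9]
-0.04 87 [54.8 55.9 57.6]
-0.034 32 [54.6 56.1 57.8]
-0.028 34 [55.5 56.9 71.4]
-0.022 19 [54.9 55.5 56.7]
-0.016 30 [55.1 56.3 57.4]
-0.01 44 [55.1 56.1 56.9]
-0.004 41 [54.8 56.1 57.5]
0.002 50 [54.8 56.  56.9]
0.008 49 [54.8 55.7 56.8]
0.014 58 [54.8 55.9 57.1]
0.02 51 [55.1 56.  57.3]
0.026 58 [54.8 55.6 56.9]
0.032 38 [55.2 56.1 57.6]
0.038 38 [54.8 56.1 57.1]
0.044 44 [55.2 56.1 58. ]
0.05 43 [54.9 56.  56.9]
0.056 78 [54.8 56.  57.2]
0.062 95 [54.9 56.  57.1]
0.068 45 [54.2 55.2 56.6]
0.074 9 [49.5 50.4 52.4]
```

View pics/s6c.png

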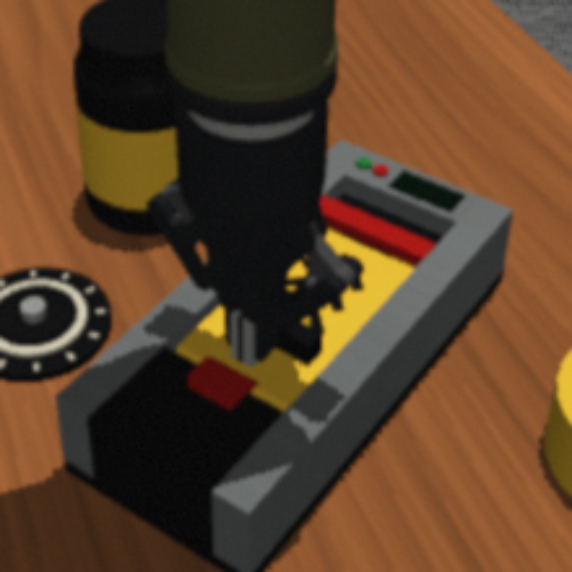

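The cover lies level at 56 mm, and the red catch at (222,385) sits over its tail edge. I'll lift away, check it once more and hand in.

```bash
python3 -m crank '[{"dx":0,"dy":0,"dz":2,"ax":0,"ay":0,"az":0,"hand":255},{"dx":0,"dy":0,"dz":6,"ax":0,"ay":0,"az":0,"hand":255},{"dx":0,"dy":0,"dz":10,"ax":0,"ay":0,"az":0,"hand":255},{"dx":0,"dy":0,"dz":12,"ax":0,"ay":0,"az":0,"hand":255},{"dx":0,"dy":0,"dz":12,"ax":0,"ay":0,"az":0,"hand":255},{"dx":0,"dy":0,"dz":12,"ax":0,"ay":0,"az":0,"hand":255}]' >/dev/null; python3 st.py; python3 prof.py s7 | awk 'NR<4||NR%6==0'; python3 -c "
from rig import arm
print(arm.close_job())"
```

```text
t8.35 along -52.9 across -0.1 tip 181.9 mm | F along -0.7 across 0.9 z -0.5
catch x,z [-0.0936 -0.078 ] [0.0512 0.067  0.069 ]
-0.082 27 [62.5 63.9 64.8]
-0.07 112 [52.4 55.  56.8]
-0.052 158 [54.9 56.  57. ]
-0.016 28 [55.  56.  56.9]
0.02 117 [55.  56.  57.2]
0.056 118 [54.8 56.1 57.3]
the job is handed in; nothing more can be done
None
```

The battery cover is slid home and lying level under the red catch, the arm is clear, and I handed the job in at about 8.4 s; wrist-force readings between moves stayed around 21 N or less, and no verdict was returned.

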